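# Bring the thread bobbin under the bench magnifier

### The arm

A 7-joint arm with a two-finger parallel gripper is mounted at the origin on the work surface; the furniture and walls round the work are solid. World frame = base frame: x ahead of the robot, y to its left, z up, the work surface at z = 0. Lengths are in mm, angles in rad, forces in N, time in s.
With the tool pointing down it reaches from about 400 to 875 mm from the base axis. Payload 4.4 kg.
Tool frame: the origin (TCP) lies at the very end of the fingers, on their centre line; the grasp point (between the pads) lies 19 mm behind it; z points along the fingers, y is the direction in which the jaws open and shut (so a half turn about z gives the same grasp; the last joint's range is limited). The gripper opens to 85 mm and grips with 20 to 120 N. Pads are 22 mm wide; open, the fingers measure 114 mm over their backs; the gripper's body (76 mm by 85 mm) begins 54 mm behind the grasp point. The pads swing forward as they close: fully open they stand 13 mm farther back than shut.
Start: joints at [1.083, 0.628, 0.038, 1.517, -0.027, 0.996, -0.02], TCP at [266.14, -593.032, 231.313] pointing down, gripper open.
Joint ranges: [-3.06, 3.06], [-0.37, 2.12], [-1.25, 1.32], [0.18, 2.47], [-1.1, 4.24], [0.23, 1.98], [-2.94, 2.94]. Speed limits (rad/s): [2.57, 2.57, 3.14, 3.14, 3.14, 3.14, 3.14].

### API

Orientations are given as a unit quaternion [w, x, y, z].
In Python, from workcell import ctrl gives the robot as it stands. Calls block until the motion is done:
- ctrl.reach(position, orientation): joint-space move of the TCP to a pose.
- ctrl.move_l(position, attitude=None, speed=150, until_force=None): straight line of the TCP; attitude=None keeps the orientation; speed is the mean speed in mm/s. With until_force (N) it stops when the force on the tool has changed by that much, and returns True; else False.
- ctrl.move_j(angles): joint-space move.
- ctrl.command_gripper(opening, f_grip=None): opening from 0.0 (shut) to 1.0 (fully open); f_grip is the grip in N (None keeps the last); returns when the fingers have stopped.
- ctrl.wait(seconds).
- ctrl.ik(position, orientation): joint angles nearest the present ones, or None.
- ctrl.snapshot(name): name is "side" or "top" or "wrist"; returns the picture (400x640x3 uint8, red, green, blue); there is no depth.
- ctrl.camera_model(name): a dict with "fx", "fy", "cx", "cy" (pixels), "position" and "rotation" of the camera in the world. Camera axes: x right, y down, z forward; pixel columns grow to the right and rows downward; lengths in mm; the calibration is good to about 2 mm. A picture is of the moment at which its call begins: read the wrist's pose just before it. camera_model takes no time and is no camera call; for the wrist camera it gives the pose at the moment of the call.
A pose or a line that the arm cannot do raises ctrl.MotionError and nothing moves.
- ctrl.close_job(): hands the job in, once; it reports no verdict.
Readings, each from a call of its own:
- ctrl.read_time(): time.
- ctrl.read_qpos(): joint angles.
- ctrl.read_qvel(): joint speeds.
- ctrl.read_effort(): joint torques, N m.
- ctrl.read_eef_pos(): TCP position.
- ctrl.read_tcp_rot(): TCP orientation.
- ctrl.read_contact_force(): force on the tool from outside, world axes, zero at the start.
- ctrl.read_ft_torque(): the same for the moment, N m.
- ctrl.read_finger_gap(): opening from 0.0 (shut) to 1.0 (fully open).
Only numpy, scipy, OpenCV 4.12 (cv2) and the standard library are available. Lean on these libraries where they do the work, as an engineer would, in place of code of your own. Each camera call takes 0.05 s, during which the arm holds its last target.

### The job

On the inspection stand, gently turn the carousel by pushing on its spokes with a fingertip until the bobbin of linen thread stands at the brass index plate, on the line from the carousel's axle to the magnifier's post. Then push the magnifier's bar round until the lens is centred over the bobbin, and take the hand away. Grasp and lift nothing, do not touch the lens or the samples on the carousel, and leave the jar, glue stick and loupe beside the stand where they are.

Things in the scene. Friction and masses are not known exactly. Their poses are not given: they have to be found in the camera images.
- stand: Inspection stand: grey base plate 170 x 400 x 18 mm, fixed to the table, carrying the carousel and, 258 mm from its axle, the magnifier's post. Origin on the table under the carousel's axle; its -y axis points from the axle to the post, z up.
- carousel_axis (a point): Point on the carousel's upright axle, 46 mm above the table. The carousel is a white disc of 180 mm diameter, 40 to 52 mm above the table, with four samples fixed on it 58 mm from the axle at 90 degrees to each other, and four spokes midway between them (45 degrees to either side of the bobbin, and so on).
- spoke_tip (a point): Black end ball (17 mm diameter) of the spoke 45 degrees counter-clockwise (from above) of the bobbin, 138 mm from the axle, 47 mm above the table. The four spokes, at 90 degrees to each other, are straight level steel bars 12 mm thick, from the disc's edge (90 mm from the axle) to such a ball. Below them there is free space down to the base plate (18 mm above the table) or the table.
- carousel (a joint): Turn of the carousel in rad, positive counter-clockwise seen from above; at 0 (and every full turn, 6.283) the bobbin is at the index plate. It turns freely either way (stops beyond any sensible turn, at -7 and 14), is held by light friction (less than 1 N at the spokes) and stays where it is left. It starts anywhere but within 0.7 of the goal.
- carousel_lift (a joint): How far the carousel is lifted along its spindle, in m: 0 as it rests, up to 0.03. It must stay down.
- station (a point): Viewing place on the stand, 58 mm from the axle towards the post, 52 mm above the table (the height of the disc's top): the bobbin's underside belongs here. The brass index plate lies flat on the base plate 105 to 169 mm from the axle in the same direction, up to 24 mm above the table.
- linen_thread: Sample: bobbin of linen thread with wooden ends, upright, 33 mm diameter, 42 mm high, fixed on the carousel 58 mm from its axle. Origin at the centre of its underside.
- tape_roll: Sample: small flat roll of cotton tape, 57 mm diameter, 13 mm high, fixed on the carousel a quarter turn counter-clockwise (from above) from the bobbin. Origin at the centre of its underside.
- bulldog_clip_0: Sample: black spring clip, 26 x 32 x 48 mm high, fixed on the carousel opposite the bobbin. Origin at the centre of its underside.
- eraser: Sample: eraser in a card sleeve, 24 x 53 x 13 mm, fixed on the carousel a quarter turn clockwise (from above) from the bobbin. Origin at the centre of its underside.
- post_axis (a point): Point on the axis of the magnifier's upright post (20 mm diameter), fixed to the stand, at the height of the bar's centre line, 150 mm above the table. A hub of 30 mm diameter on the post, top 168 mm above the table, is the highest part of the stand.
- lens_arm (a joint): Swing of the magnifier's bar about the post in rad, positive clockwise seen from above; at 0 the bar points from the post to the carousel's axle and the lens is over the viewing place. Range -0.8 to 2.2, starts at 0.8 to 1.5 (swung away to the far side). Held by light friction (less than 1 N at the bar) and stays where it is left.
- bar_mid (a point): Point on the centre line of the magnifier's bar, 115 mm from the post's axis, 150 mm above the table: a place to push. The bar is steel, round, 12 mm thick, level, clear from 15 mm to 163 mm from the axis.
- lens: The magnifier's lens in its black ring, level, 74 mm diameter, 12 mm high, centre 200 mm from the post's axis. Origin at the centre of its underside, 144 mm above the table. It turns with the bar.
- paste_jar: Bystander: loose paste jar with a black cap, 64 mm diameter, 68 mm high, on the table beside the stand. Origin at the centre of its underside.
- starch_stick: Bystander: loose glue stick standing upright, 28 mm diameter, 96 mm high, on the table beside the stand. Origin at the centre of its underside.
- loupe: Bystander: loose black eyepiece loupe, 40 mm diameter, 28 mm high, on the table beside the stand. Origin at the centre of its underside.

How it is judged:
By the outcome, as a careful person would: the job done as asked, in the order asked, and still so for the second after the job is handed in, with the robot touching nothing.
It also fails if it takes over 72 s, if anything falls off the work surface, if the arm or the gripper's body presses on something with over 40 N, if the wrist force passes 120 N, or if a joint passes its speed limit or range.

## Working session

There is one attempt and no reset: what is moved stays moved. The work goes in short steps, each a Python script; the robot and the scene stay as the last script left them, time stands still between calls to the robot, and variables do not carry over. Pictures are saved under pics/ and viewed, and the job is handed in when it is done.

```bash
ls; mkdir -p pics
python3 - <<'E'
from workcell import ctrl
import cv2
for n in ("side","top","wrist"):
    m=ctrl.camera_model(n); print(n,m)
    im=ctrl.snapshot(n); cv2.imwrite(f"pics/{n}0.png",im[:,:,::-1])
print(ctrl.read_time(),ctrl.read_tcp_rot())
E
```

```text
pics
side {'fx': 512.5084714345264, 'fy': 512.5084714345264, 'cx': 321.60270276856215, 'cy': 184.28868287887855, 'position': array([ 469.80004598, 1056.64454913,  546.12773925]), 'rotation': array([ 0.03117373, -0.03690906,  0.83691042, -0.54520351])}
top {'fx': 379.0262552397487, 'fy': 379.0262552397487, 'cx': 319.90754064432997, 'cy': 198.60625459617273, 'position': array([423.04275965,  36.31145947, 960.62834642]), 'rotation': array([ 0.06648557, -0.70430956,  0.70448416, -0.05683123])}
wrist {'fx': 330.3510109814991, 'fy': 330.3510109814991, 'cx': 322.92299652593124, 'cy': 198.46298462447456, 'position': array([ 327.67080582, -564.96873972,  372.76377329]), 'rotation': array([ 0.11077209,  0.83224051, -0.53827143, -0.07327447])}
0.15 [-7.07120862e-04  9.77842399e-01  2.09341155e-01 -1.50504123e-04]
```

View pics/top0.png

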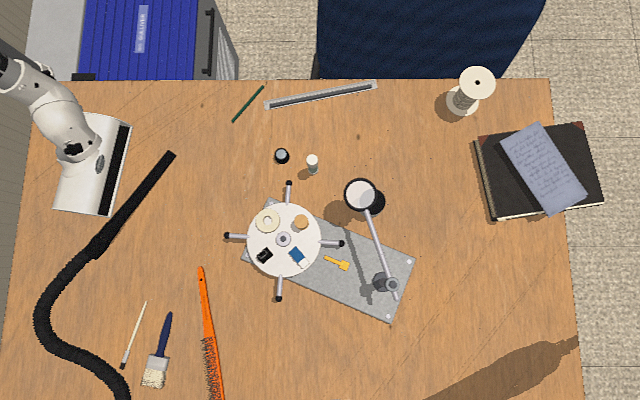

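View pics/side0.png

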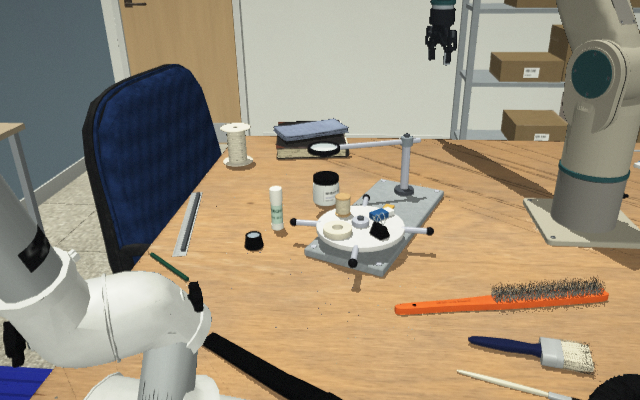

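View pics/wrist0.png

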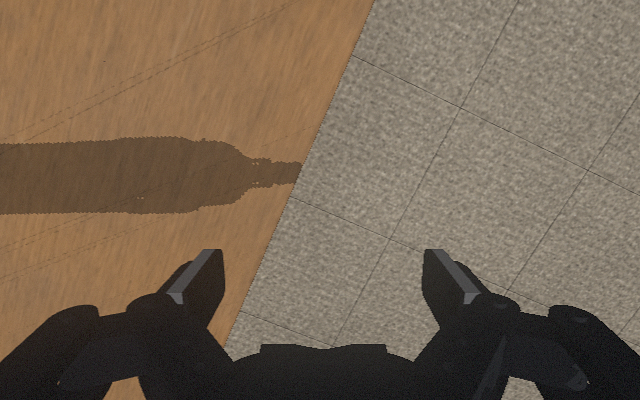

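```bash
cat > h.py <<'E'
import numpy as np, cv2
from scipy.spatial.transform import Rotation as R
from workcell import ctrl
def Rm(m):
    q=m['rotation']; return R.from_quat([q[1],q[2],q[3],q[0]]).as_matrix()
def ray(n,u,v,z,m=None):
    m=m or ctrl.camera_model(n)
    d=Rm(m)@np.array([(u-m['cx'])/m['fx'],(v-m['cy'])/m['fy'],1.])
    return m['position']+d*(z-m['position'][2])/d[2]
def proj(n,p,m=None):
    m=m or ctrl.camera_model(n)
    c=Rm(m).T@(np.array(p,float)-m['position'])
    return np.array([m['fx']*c[0]/c[2]+m['cx'],m['fy']*c[1]/c[2]+m['cy']])
def snap(n,name,crop=None,k=1):
    im=np.ascontiguousarray(ctrl.snapshot(n)[:,:,::-1]); cv2.imwrite(f"pics/{name}_full.png",im)
    if crop:
        x0,y0,x1,y1=crop; im2=cv2.resize(im[y0:y1,x0:x1],None,fx=k,fy=k,interpolation=cv2.INTER_CUBIC); cv2.imwrite(f"pics/{name}.png",im2)
    return im
E
python3 - <<'E'
from h import *
im=cv2.imread("pics/top0.png")
cv2.imwrite("pics/t0c.png",cv2.resize(im[140:340,210:430],None,fx=3.6,fy=3,interpolation=cv2.INTER_CUBIC))
print(proj('side',ctrl.read_eef_pos()))
g=cv2.cvtColor(im,cv2.COLOR_BGR2GRAY)
m=(g<60).astype(np.uint8); m[:, :210]=0; m[:,430:]=0; m[:140]=0;m[340:]=0
n,l,s,c=cv2.connectedComponentsWithStats(m)
for i in range(1,n):
    if s[i,4]>8: print(s[i],c[i].round(1),ray('top',*c[i],47).round(1))
for p in [(386,284)]: print(ray('top',*p,168))
E
```

```text
[437.69070914  66.50332274]
[275 148  14  16  93] [281.8 157.5] [688.6 144.3  47. ]
[344 178  41  37 414] [368.8 199.4] [582.1 -70.5  47. ]
[286 180   6   5  24] [288.5 182.4] [624.9 126.5  47. ]
[224 232   5   7  28] [226.3 235. ] [495.4 275.   47. ]
[339 240   5   7  25] [341.2 243.1] [475.9  -2.3  47. ]
[257 248  16  16 114] [264.5 255.4] [446.5 181.3  47. ]
[275 296   7   6  31] [278.2 298.4] [347.1 146.5  47. ]
[385.98606775 -87.62081345 168.        ]
```

View pics/t0c.png

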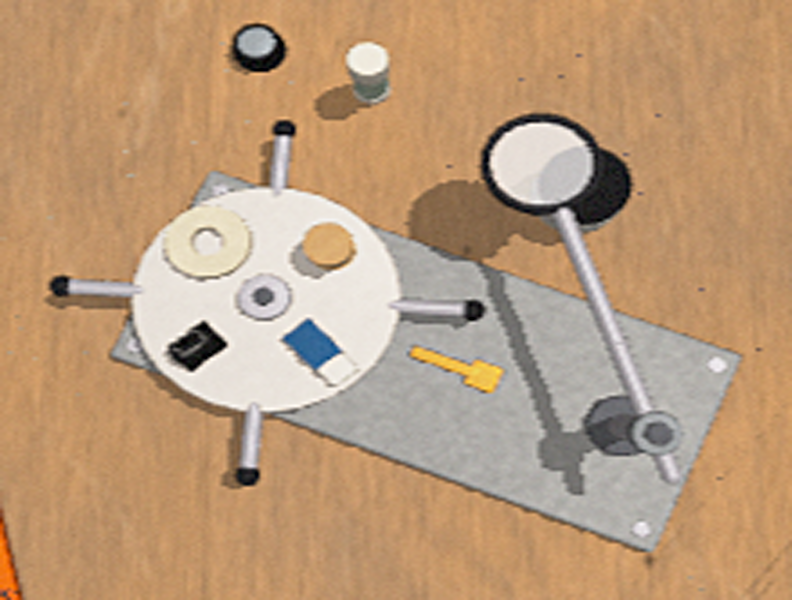

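Run:
```python
from h import *
im=cv2.imread("pics/top0.png")
ax=np.array([485.9,136.4])
hsv=cv2.cvtColor(im,cv2.COLOR_BGR2HSV)
cv2.imwrite("pics/lens.png",cv2.resize(im[170:310,330:430],None,fx=5,fy=4,interpolation=cv2.INTER_CUBIC))
# brass
m=((hsv[...,0]>18)&(hsv[...,0]<30)&(hsv[...,1]>150)&(hsv[...,2]>150)).astype(np.uint8); m[:,:310]=0;m[:,360:]=0;m[:240]=0;m[290:]=0
ys,xs=np.nonzero(m); print('brass',len(xs)); P=np.array([ray('top',x,y,22)[:2] for x,y in zip(xs,ys)])
c=P.mean(0); d=c-ax; print(c,np.hypot(*d),np.degrees(np.arctan2(d[1],d[0])))
# disc
for u,v,z in [(392.1,284.2,168),(359.8,195,156),(301.5,222,94)]:
    p=ray('top',u,v,z)[:2]; d=p-ax; print(u,v,p.round(1),np.hypot(*d).round(1),np.degrees(np.arctan2(d[1],d[0])).round(1))
for u,v in [(281,157),(311,168)]: print('by',ray('top',u,v,28),ray('top',u,v,50))
```

```text
brass 116
[429.61920213   3.12223884] 144.67373579197698 -112.89345779632089
392.1 284.2 [ 385.6 -100. ] 256.8 -113.0
359.8 195 [572.8 -38.6] 195.4 -63.6
301.5 222 [521.4  90.5] 58.0 -52.3
by [695.54362661 148.57094066  28.        ] [689.11553647 145.92282408  50.        ]
by [666.42748189  71.83689284  28.        ] [660.68621967  70.99887464  50.        ]
```

View pics/lens.png

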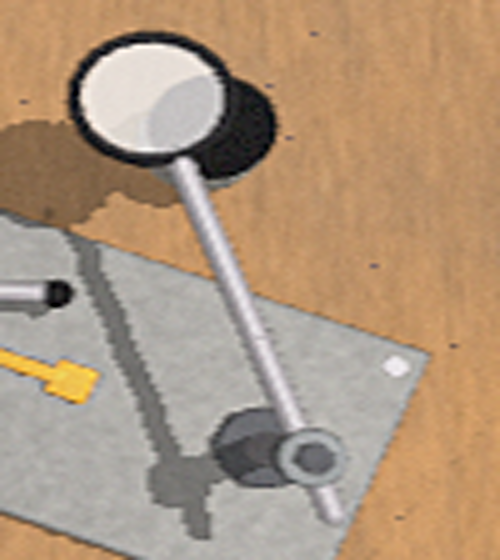

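```bash
cat >> h.py <<'E'
AX=np.array([485.9,136.4]); POST=np.array([385.6,-100.]); PD=-113.0
def ori(phi):
    p=np.radians(phi); y=np.array([np.cos(p),np.sin(p),0]); z=np.array([0,0,-1.]); x=np.cross(y,z)
    q=R.from_matrix(np.c_[x,y,z]).as_quat(); return [q[3],q[0],q[1],q[2]]
def pol(c,r,th,off,z):
    """radius r along spoke at th deg, off mm CCW of it"""
    t=np.radians(th); return np.array([*(c+r*np.array([np.cos(t),np.sin(t)])+off*np.array([-np.sin(t),np.cos(t)])),z])
E
python3 - <<'E'
from h import *
for th in (86.2,55,22):
  for k in (90,-90):
    print(th,k,ctrl.ik(pol(AX,112,th,45,38),ori(th+k)))
for th in (18,45,67):
  for k in (90,-90,0,180):
    print(th,k,ctrl.ik(pol(POST,115,th,-45,137),ori(th+k)))
E
```

```text
86.2 90 [-0.9835429   0.86846328  0.66732531  2.05001501 -1.00990338  0.59185441
 -2.79777895]
86.2 -90 [-0.51776637  0.74773121 -0.07118845  2.03699725  0.13727453  0.36124246
 -0.76484256]
55 90 [ 0.01279487  0.96984554 -0.88081662  1.86146788  1.01939408  0.8432652
  1.11842379]
55 -90 [-0.51123717  0.79344568  0.00436367  1.87703217 -0.00685256  0.47112906
 -1.1129357 ]
22 90 [-0.04465937  0.91225403 -0.62185331  1.74781832  0.75543107  0.73690485
  0.88776461]
22 -90 [-0.48857841  0.83566516  0.12466331  1.76175575 -0.17593456  0.55499175
 -1.44159824]
18 90 [ 0.59771523  0.66389008 -0.67811216  1.95775261  0.61408462  0.73534721
  1.43555577]
18 -90 [ 0.13013573  0.57995622  0.03489334  1.97107004 -0.03431068  0.59111785
 -1.06881771]
18 0 [ 0.37772645  0.59714313 -0.33212678  1.96389835  0.31625103  0.63042661
  0.15562575]
18 180 [-0.14888767  0.62477362  0.45861708  1.97896987 -0.44983796  0.63791989
 -2.22539022]
45 90 [ 0.70255102  0.7904001  -1.06148806  2.00178041  0.89790579  0.9163432
  1.50659223]
45 -90 [ 0.1077727   0.55996845 -0.09129409  2.01782167  0.09020649  0.56752399
 -0.83116183]
45 0 [ 0.35395977  0.59381085 -0.45459627  2.01084542  0.42999597  0.63027166
  0.39966636]
45 180 [-0.17845276  0.58283252  0.32963039  2.02591442 -0.32948182  0.58311897
 -1.97837869]
67 90 [-0.47026709  0.61933173  0.6535437   2.1065279  -0.64932413  0.62329355
 -2.90332779]
67 -90 [ 0.08950924  0.53273829 -0.17675088  2.09136781  0.17721882  0.53119842
 -0.6177896 ]
67 0 [ 0.3385312   0.57764797 -0.54061487  2.08452167  0.51245914  0.61036077
  0.6099863 ]
67 180 [-0.18793455  0.53970693  0.22011235  2.09909732 -0.22593898  0.52458046
 -1.77413706]
```

Run:
```python
from h import *
ctrl.command_gripper(0.0)
p=ctrl.read_eef_pos(); 
ctrl.move_l([p[0],p[1],320],speed=200)
th=86.2
a=pol(AX,112,th,48,300); ctrl.reach(a,ori(th-90))
print(ctrl.read_eef_pos(),ctrl.read_time())
a[2]=130; ctrl.move_l(a,speed=150)
snap('side','s1',(240,130,500,300),3); snap('wrist','w1')
print(ctrl.read_contact_force(),ctrl.read_time())
```

```text
[446.02829599 250.49725765 299.82755009] 4.5333
[-0.52006535 -0.08076091 -0.39511962] 5.9167
```

View pics/s1.png

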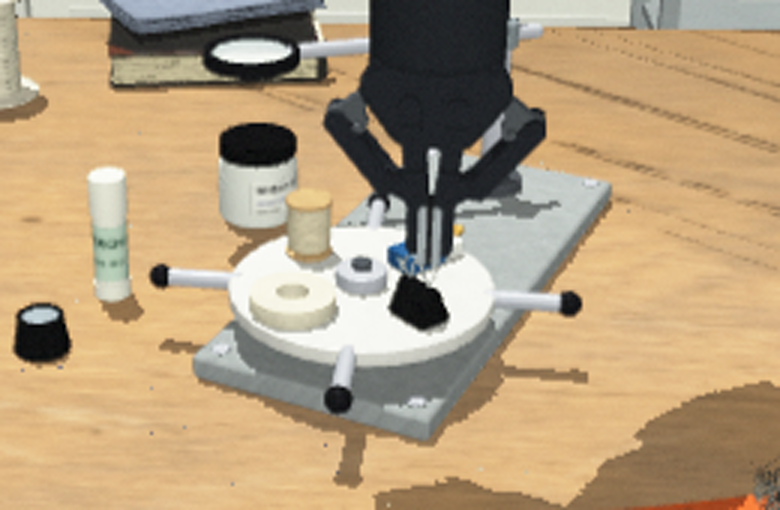

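View pics/w1_full.png

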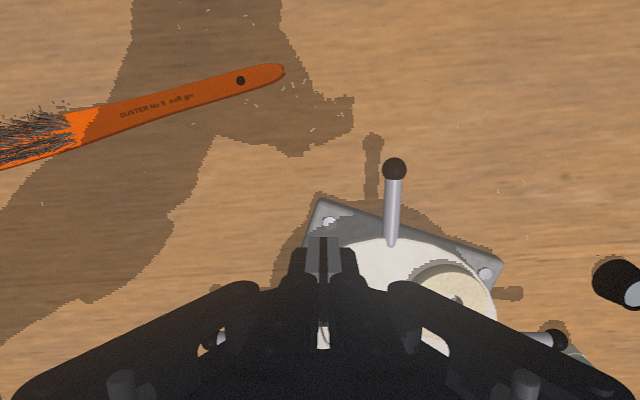

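Run:
```python
from h import *
th=86.2
ctrl.move_l(pol(AX,112,th,48,38),speed=120)
print(ctrl.read_contact_force())
print(ctrl.move_l(pol(AX,112,th,8,38),speed=30,until_force=0.8))
p=ctrl.read_eef_pos(); d=p[:2]-AX; t=np.radians(th)
print('off',d@[-np.sin(t),np.cos(t)],d@[np.cos(t),np.sin(t)],ctrl.read_contact_force(),ctrl.read_time())
snap('top','t2',(200,140,360,300),4);snap('side','s2',(240,130,500,300),3)
```

```text
[-0.44023071  0.0249324   0.69952872]
False
off 8.074523777415065 112.02133373710191 [-0.95811409 -0.17137187 -0.16491253] 8.3167
```

View pics/s2.png

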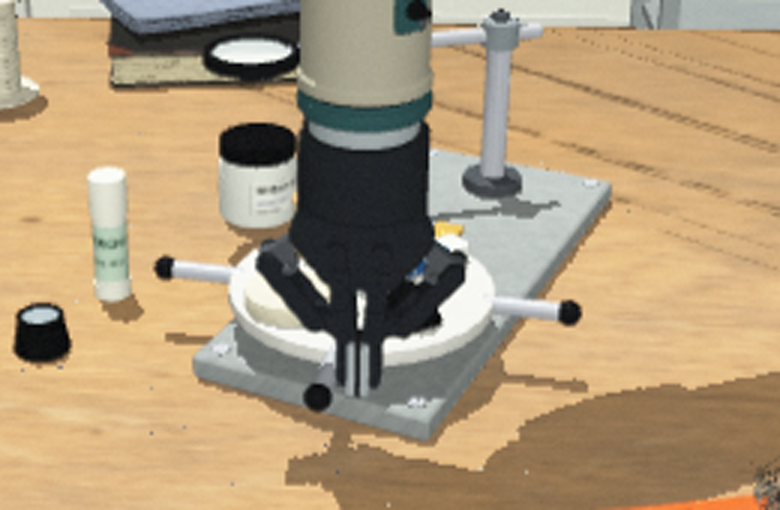

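View pics/t2.png

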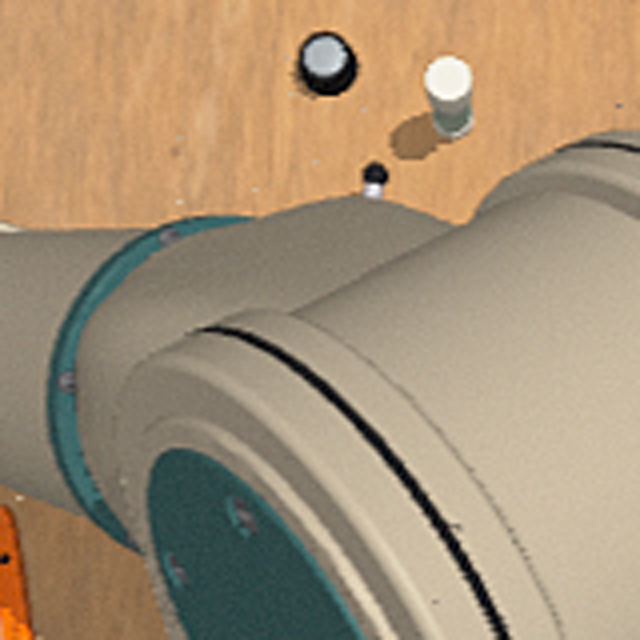

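```bash
cat >> h.py <<'E'
def balls(n,im,z=47):
    """near-black blobs whose z=47 point lies 125-150 mm from axle -> angle"""
    g=im.max(axis=2); m=(g<60).astype(np.uint8)
    k,l,s,c=cv2.connectedComponentsWithStats(m); out=[]
    for i in range(1,k):
        if 12<s[i,4]<140:
            p=ray(n,*c[i],z)[:2]-AX; r=np.hypot(*p)
            if 122<r<152: out.append((np.degrees(np.arctan2(p[1],p[0])).round(2),r.round(1),int(s[i,4])))
    return out
E
python3 - <<'E'
from h import *
for f in('side0','s1_full','s2_full'): print(f,balls('side',cv2.imread(f'pics/{f}.png')))
for f in('top0','t2_full'): print(f,balls('top',cv2.imread(f'pics/{f}.png')))
E
```

```text
side0 [(np.float64(-4.67), np.float64(139.8), 33), (np.float64(176.43), np.float64(138.8), 40), (np.float64(85.77), np.float64(137.4), 68)]
s1_full [(np.float64(-4.51), np.float64(139.5), 31), (np.float64(176.25), np.float64(138.7), 38), (np.float64(85.69), np.float64(137.3), 66)]
s2_full [(np.float64(-9.45), np.float64(140.2), 31), (np.float64(171.36), np.float64(138.4), 39), (np.float64(80.52), np.float64(137.2), 62)]
top0 [(np.float64(-4.09), np.float64(138.8), 22), (np.float64(86.04), np.float64(139.0), 25), (np.float64(-94.11), np.float64(139.1), 25), (np.float64(175.89), np.float64(139.4), 29)]
t2_full [(np.float64(-9.18), np.float64(139.2), 21)]
```

Run:
```python
from h import *
for th in np.linspace(80,28,9):
    ctrl.move_l(pol(AX,112,th,18.4,38),ori(th-90),speed=50)
f=ctrl.read_contact_force(); print(f,ctrl.read_time())
print(balls('side',snap('side','s3',(240,130,500,300),3)),balls('top',snap('top','t3')))
```

```text
[0.30831919 0.09765394 0.02747168] 11.9417
[(np.float64(-63.01), np.float64(145.9), 14), (np.float64(-152.31), np.float64(140.8), 27), (np.float64(26.64), np.float64(138.1), 46), (np.float64(117.12), np.float64(137.3), 66)] [(np.float64(117.18), np.float64(139.4), 26), (np.float64(167.85), np.float64(143.4), 17)]
```

View pics/s3.png

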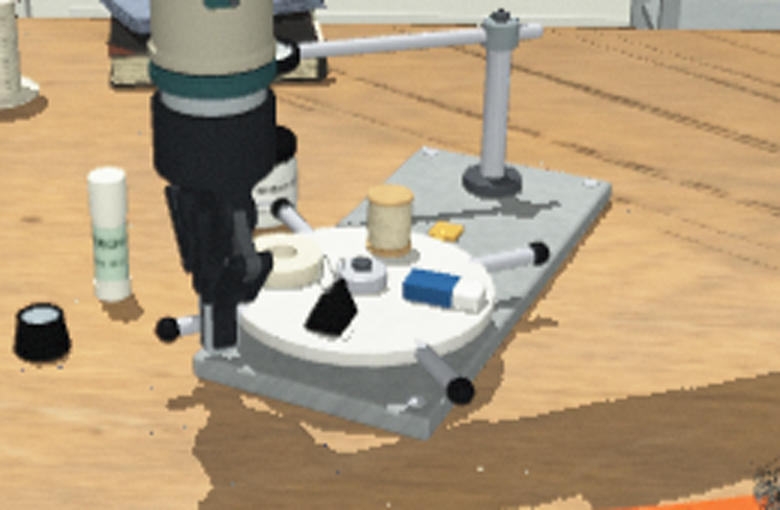

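Run:
```python
from h import *
for th in (26,22.5):
    ctrl.move_l(pol(AX,112,th,18.4,38),ori(th-90),speed=12)
ctrl.wait(.2)
b=balls('side',snap('side','s4')); c=balls('top',snap('top','t4'))
print([(float(a[0]),a[2]) for a in b],[(float(a[0]),a[2]) for a in c],ctrl.read_time())
```

```text
[(-67.77, 13), (-157.94, 33), (21.23, 43), (112.23, 67)] [(112.1, 24), (170.35, 50), (155.28, 15)] 13.55
```

Run:
```python
from h import *
th=22.4
ctrl.move_l(pol(AX,116,th,50,38),speed=100)
ctrl.move_l(pol(AX,116,th,50,300),speed=200)
ctrl.reach([640,-330,300],ori(18-90)) if ctrl.ik([640,-330,300],ori(18-90)) is not None else print('noik')
print(ctrl.read_eef_pos(),ctrl.read_time())
b=balls('side',snap('side','s5')); im=snap('top','t5',(210,140,430,340),3); c=balls('top',im)
print([(float(a[0]),a[2]) for a in b],[(float(a[0]),a[2]) for a in c],ctrl.read_time())
```

```text
[ 640.81482203 -327.81500049  300.25852454] 17.4917
[(-68.13, 15), (-157.75, 34), (21.37, 44), (112.25, 66)] [(21.99, 21), (-68.0, 26), (112.1, 24), (-158.02, 27)] 17.5917
```

View pics/t5.png

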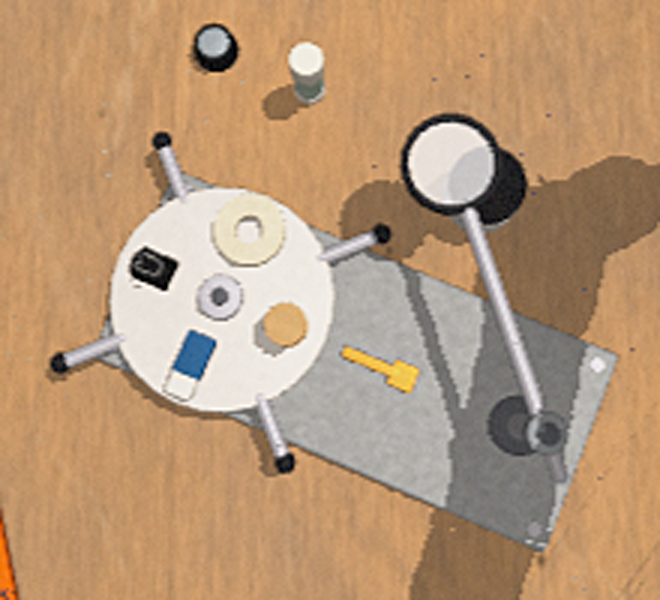

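```bash
cat >> h.py <<'E'
POST=np.array([385.1,-101.1])
def lens(im,box):
    """lens centre from black ring: fit ellipse of outer contour is merged with jar; use inner bright disc"""
    hsv=cv2.cvtColor(im,cv2.COLOR_BGR2HSV)
E
python3 - <<'E'
from h import *
im=cv2.imread('pics/t5_full.png')
P=[]
for v in range(222,268,3):
    row=im[v,360:395].astype(float).max(1); sat=cv2.cvtColor(im[v:v+1,360:395],cv2.COLOR_BGR2HSV)[0,:,1]
    e=366.7+(v-211.7)*(388.3-366.7)/61.6
    xs=np.arange(360,395); ok=(sat<60)&(row>135)&(abs(xs-e)<5)
    if ok.sum()>1: P.append(ray('top',xs[ok].mean(),v,151)[:2])
P=np.array(P); d=P-POST
print(np.hypot(*d.T).round(0)); print(np.degrees(np.arctan2(d[:,1],d[:,0])).round(1))
for u,v in [(450/3+210,164/3+140)]:
    p=ray('top',u,v,156)[:2];d=p-POST;print(p,np.hypot(*d),np.degrees(np.arctan2(d[1],d[0])))
    p=ray('side',*[0,0],150) if 0 else None
E
```

```text
[136. 130. 123. 116. 109. 102.  96.  89.  82.  76.  70.  63.  56.  50.
  43.  36.]
[18.1 18.1 17.7 17.2 17.2 17.2 17.2 17.9 17.2 17.2 18.  17.2 16.2 17.2
 15.9 15.7]
[573.503999   -39.05848362] 198.35628700146552 18.226735908456483
```

Run:
```python
from h import *
th=18
a=pol(POST,112,th,-55,300); ctrl.reach(a,ori(th-90)); a[2]=137; ctrl.move_l(a,speed=180)
snap('side','s6',(240,100,540,300),2.6)
for t in (18,):
    ctrl.move_l(pol(POST,112,t,-22,137),ori(t-90),speed=50)
for t in np.linspace(21,62,8):
    ctrl.move_l(pol(POST,112,t,-18.4,137),ori(t-90),speed=45)
ctrl.wait(.2)
print(ctrl.read_contact_force(),ctrl.read_time())
snap('side','s7',(240,100,540,300),2.6);snap('top','t7',(210,140,430,340),3)
```

```text
[-0.59484835 -0.07819731  0.28353076] 23.9
```

View pics/s7.png

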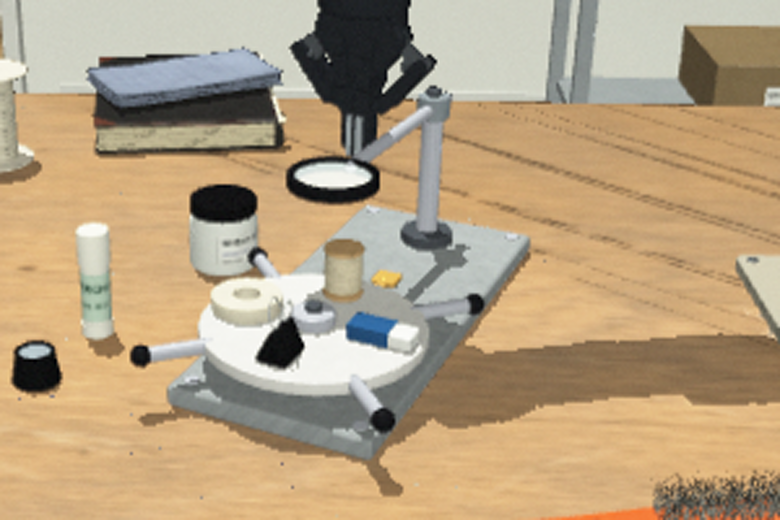

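View pics/t7.png

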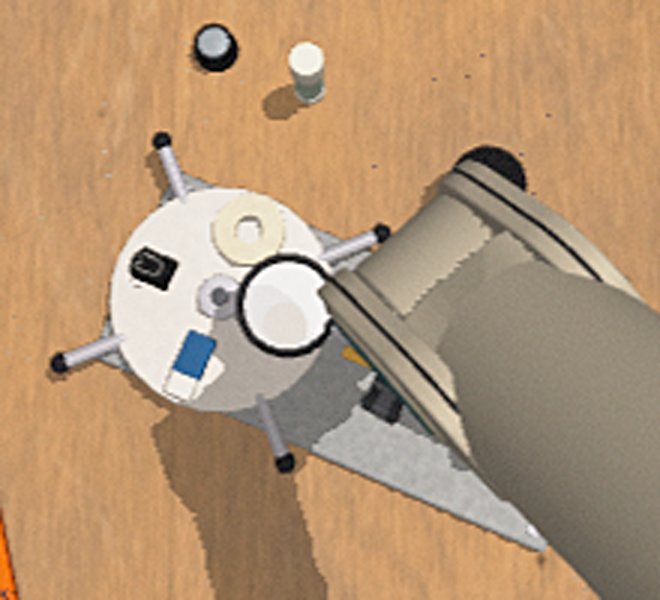

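```bash
cat >> h.py <<'E'
def lens_side(im):
    p0=proj('side',[*(POST+200*np.array([np.cos(1.17),np.sin(1.17)])),150])
    m=(im.max(2)<70).astype(np.uint8)
    k,l,s,c=cv2.connectedComponentsWithStats(m)
    best=None
    for i in range(1,k):
        x,y,w,h,a=s[i]
        if abs(x+w/2-p0[0])<25 and abs(y+h/2-p0[1])<20 and 28<w<45 and h<25:
            q=ray('side',x+(w-1)/2,y+(h-1)/2,150)[:2]; d=q-POST
            print('side',s[i],q.round(1),np.hypot(*d).round(1),np.degrees(np.arctan2(d[1],d[0])).round(2))
E
python3 - <<'E'
from h import *
lens_side(cv2.imread('pics/s7_full.png'))
p=ray('top',287/3+210,304/3+140,152)[:2];d=p-POST;print(p,np.hypot(*d),np.degrees(np.arctan2(d[1],d[0])))
p=ray('side',368.1,168.8,150)[:2];d=p-POST;print(p,np.hypot(*d),np.degrees(np.arctan2(d[1],d[0])))
E
```

```text
side [350 160  36  18 259] [474.2  76.7] 198.9 63.39
[473.537003    77.64637907] 199.42760974996403 63.67552133732198
[472.91391808  78.25989821] 199.70292259617958 63.91380723490241
```

Run:
```python
from h import *
for t in (64,66):
    ctrl.move_l(pol(POST,112,t,-18.4,137),ori(t-90),speed=12)
ctrl.wait(.2); lens_side(snap('side','s8'))
im=snap('top','t8',(250,190,350,290),6)
print(ctrl.read_time())
```

```text
side [356 161  36  18 263] [461.9  81.3] 197.9 67.17
25.2667
```

View pics/t8.png

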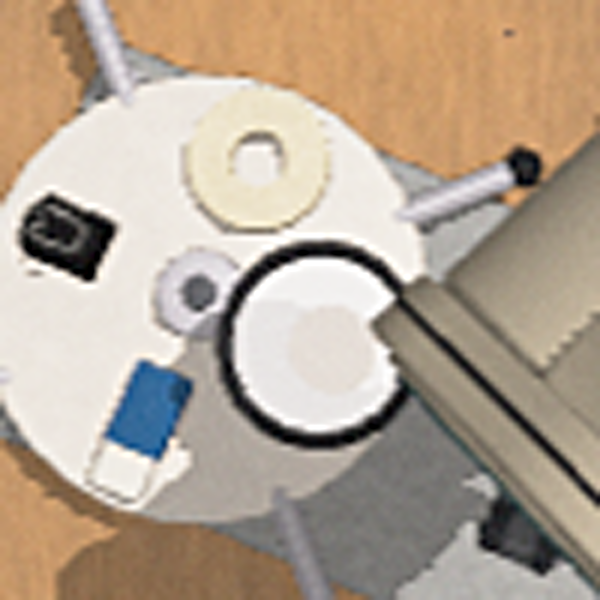

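Lens now stands at about 67° (target 67°), the ring centre is near crop (322,344). I'll back off and check with a clear view.

Run:
```python
from h import *
t=66
ctrl.move_l(pol(POST,112,t,-60,137),speed=80)
ctrl.move_l(pol(POST,112,t,-60,300),speed=200)
ctrl.reach([560,-400,300],ori(18-90))
ctrl.wait(.3)
b=balls('side',snap('side','s9',(240,100,540,300),2.6)); im=snap('top','t9',(210,140,430,340),3)
lens_side(cv2.imread('pics/s9_full.png'))
print([float(a[0]) for a in b],[float(a[0]) for a in balls('top',im)],ctrl.read_time())
# ring in top: dark pixels near
p0=proj('top',[*(POST+200*np.array([np.cos(1.17),np.sin(1.17)])),150])
m=(im.max(2)<90).astype(np.uint8)
k,l,s,c=cv2.connectedComponentsWithStats(m)
for i in range(1,k):
    if np.hypot(*(c[i]-p0))<12 and s[i,4]>40:
        cs,_=cv2.findContours((l==i).astype(np.uint8),cv2.RETR_EXTERNAL,cv2.CHAIN_APPROX_NONE)
        e=cv2.fitEllipse(max(cs,key=len)); q=ray('top',*e[0],152)[:2]; d=q-POST
        print(s[i],e,q,np.hypot(*d),np.degrees(np.arctan2(d[1],d[0])))
P=[]
e0=proj('top',[*POST,151]);e1=proj('top',[*pol(POST,150,67,0,151)])
hsv=cv2.cvtColor(im,cv2.COLOR_BGR2HSV)
print(e0,e1,'station lens', pol(AX,58,-113,0,0))
```

```text
side [356 161  36  19 291] [461.9  84. ] 200.4 67.48
[-157.75, 21.37, 112.25] [22.12, -68.23, 112.1, -158.02] 28.7333
[286 230  35  35 219] ((302.7403259277344, 247.1050567626953), (33.021785736083984, 33.66200637817383), 7.493346691131592) [461.3533904   83.76303536] 199.9723015600536 67.5845442762207
[391.21288884 284.05335505] [324.82236474 255.54347622] station lens [463.23759455  83.0107185    0.        ]
```

View pics/t9.png

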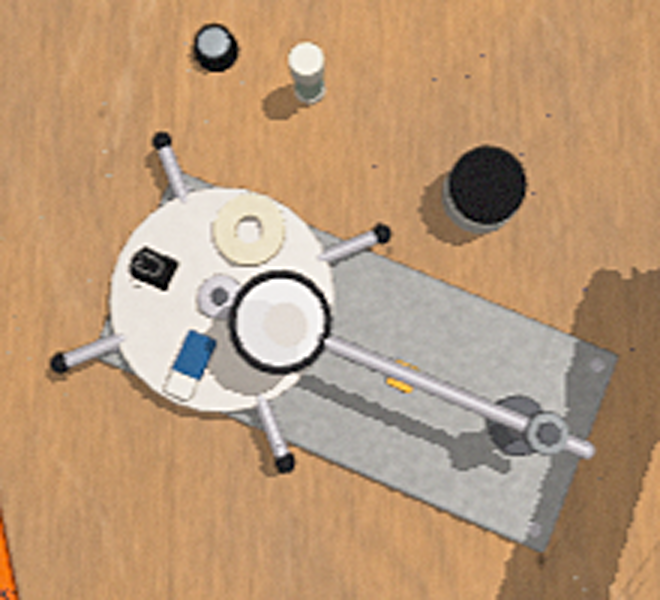

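View pics/s9.png

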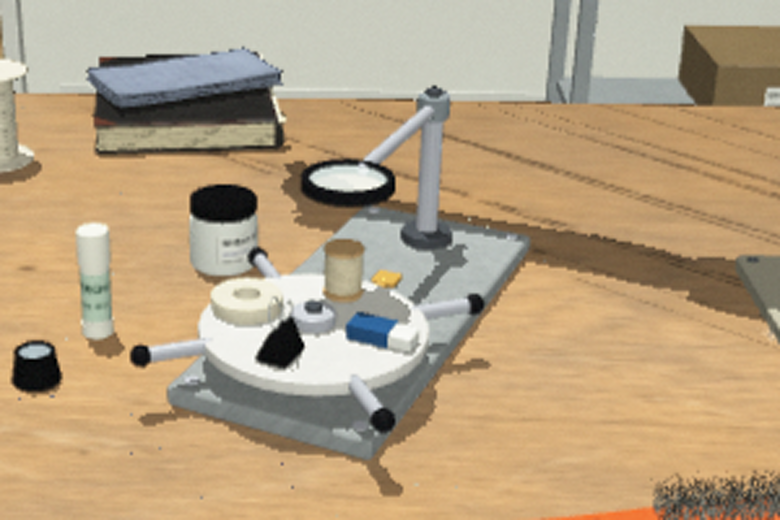

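Run:
```python
from h import *
im=cv2.imread('pics/t9_full.png')
hsv=cv2.cvtColor(im,cv2.COLOR_BGR2HSV)
# bar profile centre per column (bright pixels vs. base)
Q=[]
for u in range(324,376,2):
    e=254.3+(u-320)*(290.7-254.3)/87.3
    vs=np.arange(int(e)-6,int(e)+8); val=im[vs,u].astype(float).mean(1)
    w=np.clip(val-np.median(val)-12,0,None)
    if (w>0).sum()>=2 and u not in range(336,350): Q.append(ray('top',u,(w*vs).sum()/w.sum(),151)[:2])
Q=np.array(Q); l=cv2.fitLine(Q.astype(np.float32),cv2.DIST_HUBER,0,.01,.01).ravel()
n=np.array([-l[1],l[0]]); print('bar dir',np.degrees(np.arctan2(l[1],l[0])),'post off',n@(POST-l[2:]),'axle off',n@(AX-l[2:]))
# base plate long edges: corners seen in crop
c=[(615,354),(543,550)]
def r(x,y,z=18): return ray('top',x/3+210,y/3+140,z)[:2]
for a,b in [((332,238),(616,355)),((250,422),(541,549))]:
    d=r(*b)-r(*a); print(np.degrees(np.arctan2(d[1],d[0])), np.cross(d/np.hypot(*d),AX-r(*a)))
```

```text
bar dir 67.60973 post off 0.9210309641624612 axle off -1.812852506134356
-112.53377151834482 -81.04284361245419
-112.90783083566133 82.73592191178143<stdin>:17: DeprecationWarning: Arrays of 2-dimensional vectors are deprecated. Use arrays of 3-dimensional vectors instead. (deprecated in NumPy 2.0)
```

Run:
```python
from h import *
print(ctrl.read_contact_force(),abs(ctrl.read_qvel()).max(),ctrl.read_time()); ctrl.close_job()
```

```text
[ 0.63576702 -0.77001231 -0.30444581] 0.0033534217173704487 28.7333
the job is handed in; nothing more can be done
```

I turned the carousel about 64° clockwise by pushing one spoke with the closed fingertips. I then pushed the magnifier's bar about 49° until the lens was over the bobbin, drew the hand well clear and handed the job in at 28.7 s.

- **Bobbin:** in the last clear pictures the four spokes put it at −113.0°, and the index line measured −113.0° from the post and −112.9° from the brass plate. The base plate's edges gave −112.5° to −112.9°, so the line is uncertain by a few tenths of a degree.
- **Lens:** its direction measured 67.5–67.6° in both cameras and along the bar, against a target of 67.0–67.2° (67.1–67.5° by the base plate's edges). That puts it about 2 mm from the bobbin's axis, within the cameras' calibration error, so I did not correct it. A reading taken just before I backed off gave 67.2°, with the view partly blocked.
- **Bystanders and samples:** the jar, glue stick and loupe look unmoved in the pictures, which I did not measure. I saw no contact with the lens or the samples.
- **Force:** the contact-force readings I took stayed around 1 N or less. I did not log the force continuously while pushing.
- **Carousel lift:** I did not measure it separately, but the spoke balls still fit their resting height in both views.

One step went differently than planned: the first approach had a 0.8 N stop that did not trigger. That approach pushed the spoke about 5° early, in the intended direction.

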